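# Crank a cheese press down

## Task

Put the loose crank on the cheese press: turn it until its splined hub lines up with the teeth on top of the screw, slide it fully home onto the shoulder and let go. Then take it again by its upright revolving grip and wind the screw clockwise (seen from above) until the pad meets the white follower on the mould, nip it up snug by feel without forcing it, and let go, leaving the crank on the screw. Leave the cheese, the spatula and the empty mould where they are.

Things in the scene. Friction and masses are not known exactly. Their poses are not given: they have to be found in the camera images.
- press: Fixed stainless cheese press; place and yaw vary. Origin on the screw's axis at bench level. Tray 190 x 250 mm (its x by y), 35 mm high; columns at y = +-100 mm, tops at 186 mm; crossbeam 46 mm wide along y, top at 170 mm, brass nut on it to 175 mm. In it a white mould 110 mm across; its white follower disc is 92 mm across, top at 107 mm. The screw's 84 mm steel pad starts 5 to 13 mm above it.
- spindle (a joint): Screw turn, rad, growing clockwise seen from above; one turn lowers screw and pad 8 mm. Starts 2.5 to 8.5; pad meets follower at 12.6. Takes 0.25 N m to turn, past 12.6 a further 0.8 N m per rad: at the grip (90 mm radius) 3 N free, 6 to 10 N snug. Self-locking: stays as left, but springs back to about 0.3 rad past 12.6 if wound farther. Past 14.2 (17 N at the grip) it is forced: cheese spoilt.
- spline_seat (a point): On the screw's axis, top of the shoulder (44 mm collar) where the hub must rest; sinks and turns with the screw; 195 to 203 mm up at the start. z up. Above it six 5.4 mm wide teeth, 34 mm across tips, 22 mm across roots, to 36 mm above (top 4 mm narrowed), then a plain pilot nose of 21 mm diameter, its last 5 mm coned to 16 mm, to 48 mm above. A tooth lies along its x axis and every 60 degrees.
- crank: Loose steel crank, 0.6 to 0.9 kg, balanced, standing on its hub at any yaw. Origin: centre of hub's underside, z up. Hub: hexagon 45 mm tall, 50 mm across flats, two flats facing +-y. Open bore, six teeth, 24 mm across tips; the spaces between them lie along x and every 60 degrees (play 5 degrees). 14 mm round arms 30 mm up: to a 36 mm ball at x = -88 mm and to the grip's boss at x = +90 mm.
- crank_grip (a point): On the axis of the crank's black upright revolving grip, 80 mm above the hub's underside, 90 mm along the crank's x axis from the hub's axis. The grip is a cylinder 26 mm across, from 42 to 104 mm above the hub's underside; the boss under it is 24 mm across. It turns freely about its own axis, so a hand that holds it need not turn.
- cheese: Bystander: loose young cheese, 104 mm across, 36 mm tall, on a pale blue cutting board (150 x 240 x 10 mm) beyond the work. Origin at the centre of its underside.
- spatula: Bystander: spatula 220 mm long with a white handle, lying flat on the bench beyond the work on the right, roughly along y.
- hoop: Bystander: empty white perforated mould, open upward, 98 mm across, 66 mm tall, beyond the work on the left. Origin at the centre of its underside.
There are look-alikes about, which are no part of the job. Of the things that look like the crank, take the one that is farthest from the robot's base at the start.

How it is judged:
By the outcome, as a careful person would: the job done as asked, in the order asked, and still so for the second after the job is handed in, with the robot touching nothing.
It also fails if it takes over 72 s, if anything falls off the work surface, if the arm or the gripper's body presses on something with over 40 N, if the wrist force passes 120 N, or if a joint passes its speed limit or range.

## Robot

A 6-joint arm with a two-finger parallel gripper is mounted at the origin on the work surface. World frame = base frame: x ahead of the robot, y to its left, z up, the work surface at z = 0. Lengths are in m, angles in rad, forces in N, time in s.
With the tool pointing down it reaches from about 0.325 to 0.775 m from the base axis. Payload 5.5 kg.
Tool frame: the origin (TCP) lies midway between the tips of the shut fingers; the grasp point (between the pads) lies 19 mm behind it (tcp_to_grasp is the distance from the TCP to the grasp point, in m); z points along the fingers, x is the direction in which the jaws open and shut, and the axes are right-handed (so a half turn about z gives the same grasp; the last joint's range is limited). The gripper opens to 85 mm and grips with 20 to 120 N. Pads are 22 mm wide; open, the fingers measure 114 mm over their backs; the gripper's body (76 mm by 85 mm) begins 54 mm behind the grasp point. The pads swing forward as they close: fully open they stand 13 mm farther back than shut.
Start: joints at [1.209, 0.091, 1.231, -0, 1.82, -0.057], TCP at [0.18, 0.572, 0.231] pointing down, gripper open.
Joint ranges: [-2.87, 2.87], [-0.86, 2.18], [0.17, 2.46], [-1.51, 4.65], [0.06, 2.69], [-2.65, 2.65]. Speed limits (rad/s): [2.57, 2.57, 3.01, 3.14, 3.14, 3.14].

## Interface

Orientations are given as a unit quaternion [w, x, y, z].
In Python, from station import observe, read_camera, close_job, tcp_to_grasp gives the robot as it stands.
- The arm moves only by the shell command python3 -m jog 'ROWS' [OPENING] [FORCE]. ROWS is JSON, a list of rows, each a list of 6 numbers: the shift along the tool's x, y, z in m, then the turn, a rotation vector about the tool's x, y, z in rad. In form: [[dx, dy, dz, rx, ry, rz], ...]. A call has 1 to 5 rows; each row is the pose to reach, as a shift and turn from the pose commanded when the call began, along the tool's axes at that moment; what a row does not reach only later rows make up. A row lasts 1/12 s, in which the tool goes at most 41.7 mm and 7.16 degrees, less where a joint would pass 70% of its speed; a pose out of reach is approached as far as the arm can. A call with a gripper value outside its range is refused whole. OPENING is the opening, from -1 (shut) to 1 (fully open), set as the call begins (- or left out, the last holds). The fingers move at their own pace and stop on an object; FORCE is the grip in N (left out, the last holds). Time passes only in rows, so rows that repeat a pose let the fingers close. It gives the time, the measured TCP pose, the force and the opening at its end, in the units of the state.
- observe(): the state, without advancing time (a new reading comes with each control period).
- read_camera(name): name is "scene" or "side" or "wrist"; returns a dict with "image" (400x640x3 uint8, red, green, blue), "mtx" (3x3 intrinsics, pixels), "R" (3x3) and "t" (3): a world point X has camera coordinates R X + t; the wrist camera has in their place "T_tool_cam" (4x4, takes a point from camera to tool coordinates, whose origin is the TCP and whose axes are the tool frame's). Camera axes: x right, y down, z forward; pixel columns grow to the right and rows downward; lengths in m; the calibration is good to about 2 mm. A picture is of the moment at which its call begins: read the wrist's pose just before it. There is no depth.
- close_job(): hands the job in, once; it reports no verdict.
The state is a dict: "time": time; "joint_pos": joint angles; "qvel": joint speeds; "effort": joint torques, N m; "ee_pos": TCP position; "tool_rot": TCP orientation; "force": force on the tool from outside, world axes, zero at the start; "torque": the same for the moment, N m; "grip_width": finger opening in m.
Only numpy, scipy, OpenCV 4.12 (cv2) and the standard library are available. Lean on these libraries where they do the work, as an engineer would, in place of code of your own. Each camera call takes 0.05 s, during which the arm holds its last target.

## Working session

There is one attempt and no reset: what is moved stays moved. The work goes in short steps, Python scripts to look and compute and a shell command to move; the robot and the scene stay as the last step left them, time stands still between calls to the robot, and variables do not carry over. Pictures are saved under pics/ and viewed, and the job is handed in when it is done.

```bash
mkdir -p pics; ls
cat > h.py <<'E'
import numpy as np, cv2
from station import observe, read_camera, close_job, tcp_to_grasp
def snap(name,out,crop=None,scale=1):
    s=observe(); c=read_camera(name); im=c["image"][:,:,::-1]
    np.savez('pics/'+out+'.npz',im=im,**{k:np.array(v) for k,v in c.items() if k!='image'},ee=s['ee_pos'],q=s['tool_rot'])
    cropsave(out,out,crop,scale)
def cropsave(src,out,crop=None,scale=1):
    im=np.load('pics/'+src+'.npz')['im']
    if crop: x0,y0,x1,y1=crop; im=im[y0:y1,x0:x1]
    if scale!=1: im=cv2.resize(im,None,fx=scale,fy=scale,interpolation=cv2.INTER_CUBIC)
    cv2.imwrite('pics/'+out+'.png',im)
def rq(q):
    from scipy.spatial.transform import Rotation as R
    return R.from_quat([q[1],q[2],q[3],q[0]]).as_matrix()
def cam(src):
    d=np.load('pics/'+src+'.npz'); K=d['mtx']
    if 'R' in d: return K,d['R'],d['t']
    T=np.eye(4);T[:3,:3]=rq(d['q']);T[:3,3]=d['ee']
    M=np.linalg.inv(T@d['T_tool_cam']); return K,M[:3,:3],M[:3,3]
def ray(src,u,v):
    K,R,t=cam(src); d=R.T@np.linalg.solve(K,[u,v,1]); return -R.T@t,d
def onz(src,u,v,z):
    o,d=ray(src,u,v); return o+d*(z-o[2])/d[2]
def proj(src,X):
    K,R,t=cam(src); p=K@(R@np.array(X)+t); return p[:2]/p[2]
def tri(*obs):
    A=0;b=0
    for s,u,v in obs:
        o,d=ray(s,u,v); d=d/np.linalg.norm(d);P=np.eye(3)-np.outer(d,d);A=A+P;b=b+P@o
    return np.linalg.solve(A,b)
E
python3 -c "
from h import *
print(observe(),tcp_to_grasp)
for n in ['scene','side','wrist']: snap(n,n+'0')
for n in ['scene','side']:
  K,R,t=cam(n+'0'); print(n,-R.T@t,R[2])
"
```

```text
pics
{'time': 0.0, 'joint_pos': array([ 1.20933182e+00,  9.18684058e-02,  1.23189682e+00, -1.43211462e-05,
        1.81979652e+00, -5.67098917e-02]), 'qvel': array([-2.53735060e-04, -2.38777044e-04, -3.71728559e-05, -4.92466057e-04,
       -1.71984368e-04,  2.78812497e-04]), 'effort': array([-1.52997203e-03, -4.58733487e+01, -4.18022919e+01, -1.27243811e-04,
        1.16347810e-02,  1.46628497e-05]), 'ee_pos': array([0.17994656, 0.57208208, 0.23013898]), 'tool_rot': array([ 5.42334860e-04,  8.06244751e-01,  5.91581298e-01, -8.21740490e-04]), 'force': array([-0.2530352 ,  0.41861422, -0.27967503]), 'torque': array([-0.01582077, -0.00518942,  0.0099515 ]), 'grip_width': 0.08512374967201927} 0.0187
scene [0.92558451 0.55827885 0.71933116] [-0.43983163 -0.63312504 -0.63694648]
side [-0.05808885 -0.57221906  0.94853918] [ 0.50365692  0.48959943 -0.71177392]
```

View pics/scene0.png

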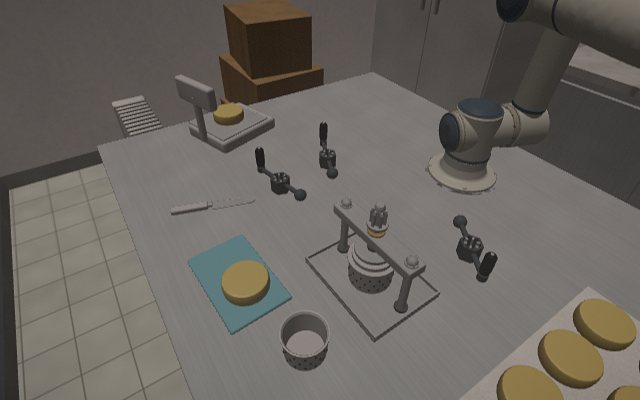

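View pics/side0.png

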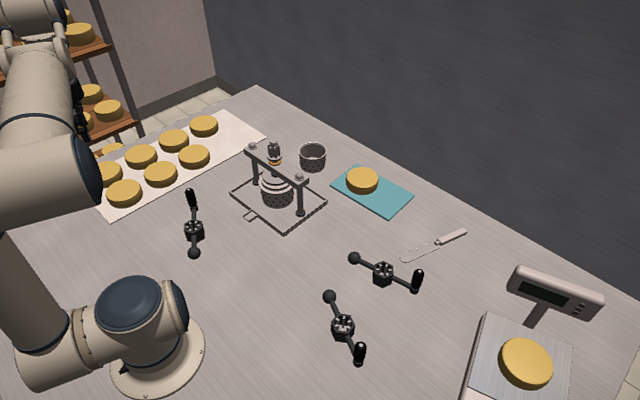

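View pics/wrist0.png

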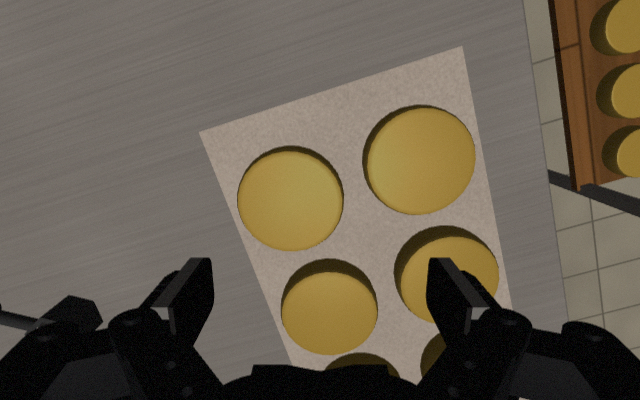

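Three crank-like objects, at side pixels A (193,230), B (382,272) and C (343,325). I'll measure how far each is from the base.

```bash
python3 -c "
from h import *
for n,p in dict(A=(193,229),B=(382,271),C=(343,324)).items():
  X=onz('side0',*p,.04);print(n,X,np.hypot(*X[:2]))
for n,p in dict(A=(470,246),B=(281,182),C=(328,158)).items():
  X=onz('scene0',*p,.04);print(n,X,np.hypot(*X[:2]))
cropsave('side0','a1',(330,230,450,300),6)
cropsave('scene0','a2',(240,130,350,210),6)
cropsave('side0','a3',(220,130,340,240),5)
cropsave('scene0','a4',(330,180,430,280),6)
"
```

```text
A [0.26130661 0.23601567 0.04      ] 0.3521143861592341
B [ 0.52840314 -0.23952845  0.04      ] 0.5801583953603664
C [ 0.34274438 -0.2694337   0.04      ] 0.4359681467120233
A [0.2751288  0.25151582 0.04      ] 0.37276811043925856
B [ 0.53717507 -0.21902834  0.04      ] 0.5801124597526913
C [ 0.35177296 -0.24589812  0.04      ] 0.42919704377540335
```

View pics/a1.png

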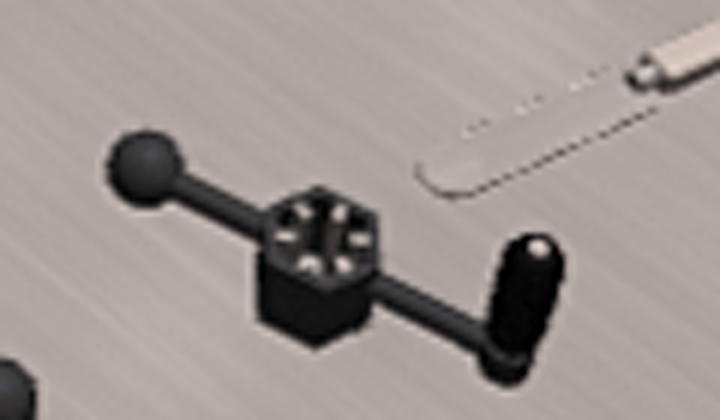

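View pics/a2.png

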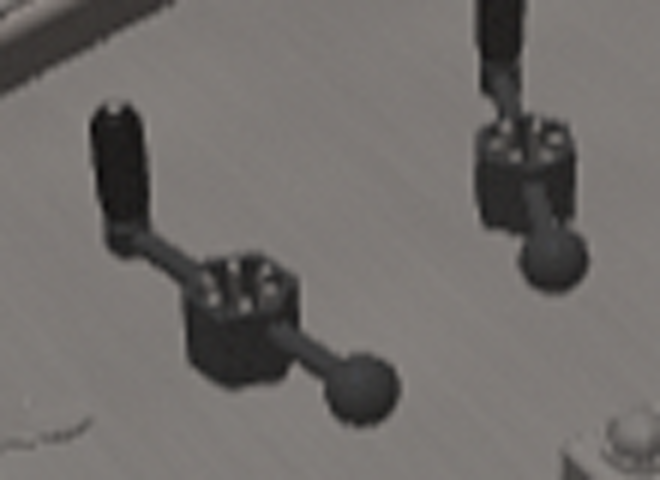

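View pics/a3.png

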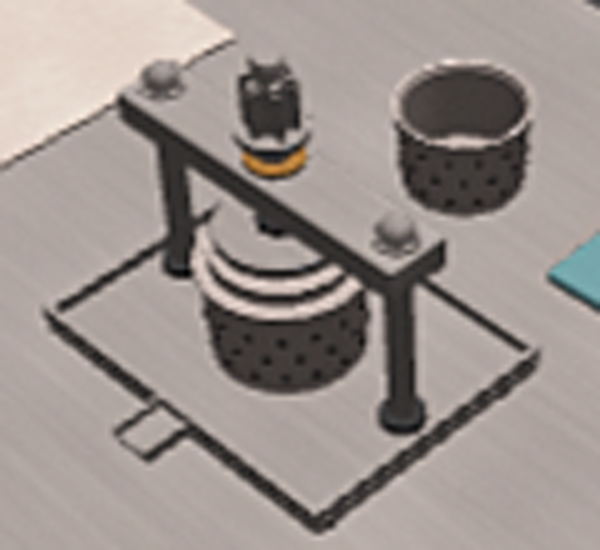

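View pics/a4.png

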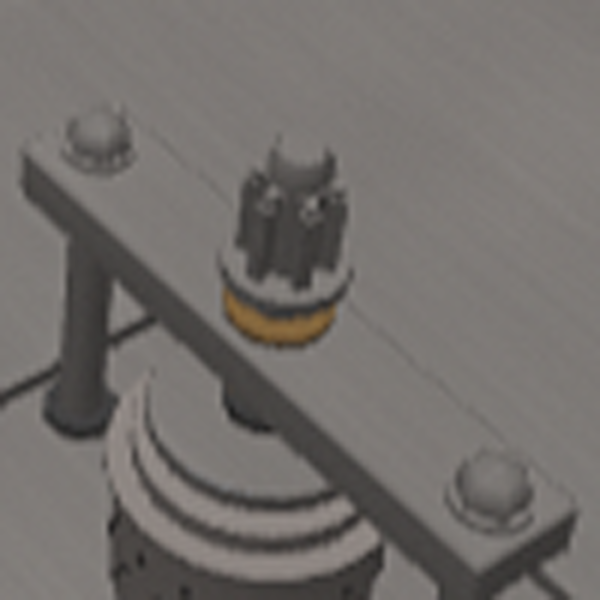

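```bash
python3 -c "
from h import *
def both(n,a,b,z=None):
  X=tri(('side0',*a),('scene0',*b));print(n,X.round(4),'' if z is None else (onz('side0',*a,z).round(4),onz('scene0',*b,z).round(4)))
  return X
h=both('hubtop',(383.3,269.7),(280.5,177.5),.045)
g=both('griptop',(420,271.3),(259.2,148.3),.104)
b=both('ball',(354.2,258),(300.3,194.8),.030)
d=g-b;print(np.degrees(np.arctan2(d[1],d[0])),np.hypot(*d[:2]), b[:2]+d[:2]*88/178)
both('nose',(274,144),(380.8,204),.245)
c1=both('col1',(252,145),(346.4,202.5),.19)
c2=both('col2',(299.2,176.5),(412.3,260.5),.19)
print((c1+c2)/2, np.degrees(np.arctan2(*(c1-c2)[1::-1])),np.linalg.norm(c1-c2))
"
```

```text
hubtop [ 0.5305 -0.2388  0.0419] (array([ 0.5308, -0.2412,  0.045 ]), array([ 0.5308, -0.2329,  0.045 ]))
griptop [ 0.5498 -0.3278  0.1029] (array([ 0.552 , -0.3295,  0.104 ]), array([ 0.549 , -0.3229,  0.104 ]))
ball [ 0.5145 -0.1529  0.028 ] (array([ 0.5152, -0.155 ,  0.03  ]), array([ 0.5142, -0.149 ,  0.03  ]))
-78.571451096177 0.17837367391297348 [ 0.53196475 -0.23935845]
nose [0.5241 0.1704 0.2371] (array([0.52  , 0.1594, 0.245 ]), array([0.5279, 0.1788, 0.245 ]))
col1 [0.5253 0.1665 0.2382] (array([0.5162, 0.2587, 0.19  ]), array([0.5405, 0.0907, 0.19  ]))
col2 [0.5342 0.1904 0.1098] (array([0.5183, 0.0597, 0.19  ]), array([0.5357, 0.2844, 0.19  ]))
[0.5297649  0.17845559 0.1740069 ] -110.405371009091 0.13084664996674242
```

```bash
cat >> h.py <<'E'
def goto(x,y,z,yaw):
    from scipy.spatial.transform import Rotation as Ro
    s=observe(); R=rq(s['tool_rot']); a=np.radians(yaw)
    Rt=np.array([[np.cos(a),np.sin(a),0],[np.sin(a),-np.cos(a),0],[0,0,-1.]])
    d=R.T@(np.array([x,y,z])-s['ee_pos']); w=Ro.from_matrix(R.T@Rt).as_rotvec()
    print('t',round(s['time'],2),'now',s['ee_pos'].round(4),'yaw',np.degrees(np.arctan2(R[1,0],R[0,0])).round(2),'tilt',(R[:2,2]*57.3).round(2),'F',s['force'].round(1),'M',s['torque'].round(2),'w',round(s['grip_width'],4))
    n=max(np.linalg.norm(d)/.0417,np.degrees(np.linalg.norm(w))/7.16)
    print('shift',d.round(4),'rot',w.round(4),'rows>=',round(n,2))
E
python3 -c "
from h import *
print(np.load('pics/wrist0.npz')['T_tool_cam'].round(3),np.load('pics/wrist0.npz')['mtx'])
def both(n,a,b):
  X=tri(('side0',*a),('scene0',*b));print(n,X.round(4)); return X
c2=both('colL',(252,145),(412.3,260.5))
c1=both('colR',(299.2,176.5),(346.4,202.5))
print((c1+c2)/2)
d=c2-c1;print(np.degrees(np.arctan2(d[1],d[0])),np.linalg.norm(d))
goto(.45,.20,.42,45)
"
```

```text
[[ 1.    -0.001 -0.     0.001]
 [ 0.001  0.961  0.276 -0.07 ]
 [ 0.    -0.276  0.961 -0.141]
 [ 0.     0.     0.     1.   ]] [[360.56315503   0.         319.57973828]
 [  0.         360.56315503 198.80912032]
 [  0.           0.           1.        ]]
colL [0.5263 0.276  0.1754]
colR [0.5296 0.0748 0.1733]
[0.52797051 0.17538016 0.1743575 ]
90.92421366253467 0.20123986194367205
t 0.15 now [0.18   0.5721 0.2304] yaw 72.54 tilt [-0.03 -0.08] F [-0.6  0.5  0.2] M [ 0.01  0.07 -0.01] w 0.0857
shift [-0.2742  0.3692 -0.1892] rot [3.000e-04 1.500e-03 4.806e-01] rows>= 11.93
```

```bash
python3 -c "
from h import *
goto(.576,.122,.33,45)"
```

```text
t 0.15 now [0.18   0.5721 0.2304] yaw 72.54 tilt [-0.03 -0.08] F [-0.6  0.5  0.2] M [ 0.01  0.07 -0.01] w 0.0857
shift [-0.3107  0.5128 -0.0992] rot [3.000e-04 1.500e-03 4.806e-01] rows>= 14.57
```

```bash
python3 -m jog '[[-0.018,0.03,-0.02,0,0,0],[-0.036,0.06,-0.04,0,0,0],[-0.055,0.09,-0.055,0,0,0],[-0.075,0.123,-0.07,0,0,0],[-0.095,0.157,-0.08,0,0,0]]'
python3 -m jog '[[-0.02,0.034,-0.005,0,0,0],[-0.04,0.068,-0.01,0,0,0],[-0.06,0.1,-0.015,0,0,0],[-0.08,0.135,-0.02,0,0,0],[-0.1,0.17,-0.02,0,0,0]]'
python3 -m jog '[[-0.02,0.034,0,0,0,0.1],[-0.04,0.068,0,0,0,0.2],[-0.06,0.1,0,0,0,0.3],[-0.08,0.135,0,0,0,0.4],[-0.1,0.17,0,0,0,0.48]]'
python3 -c "
from h import *
goto(.576,.122,.33,45)
snap('wrist','w1')"
```

```text
time: 0.57
ee_pos: [0.3019, 0.4335, 0.3128]
tool_rot: [-0.0, 0.806, 0.592, 0.001]
force: [0.8, 0.4, 0.6]
grip_width: 0.0857
time: 0.98
ee_pos: [0.4344, 0.2866, 0.3324]
tool_rot: [0.0, 0.806, 0.592, 0.001]
force: [-0.1, 0.8, 0.3]
grip_width: 0.0856
time: 1.4
ee_pos: [0.5665, 0.1401, 0.3311]
tool_rot: [-0.0, 0.925, 0.381, -0.0]
force: [1.1, 1.3, 0.2]
grip_width: 0.0855
t 1.4 now [0.5665 0.1401 0.3311] yaw 44.75 tilt [-0.01  0.  ] F [1.1 1.3 0.2] M [0.01 0.01 0.03] w 0.0855
shift [-0.006   0.0195  0.0011] rot [-0.0002  0.0001 -0.0044] rows>= 0.49
```

View pics/w1.png

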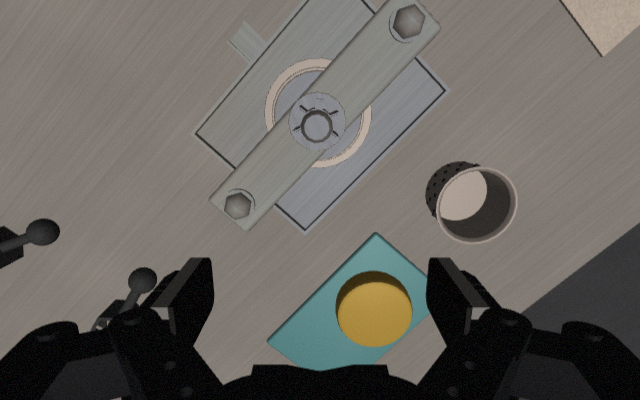

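```bash
python3 -c "
from h import *
cropsave('w1','w1c',(275,80,360,165),7)"
```

```text
(no output)
```

View pics/w1c.png

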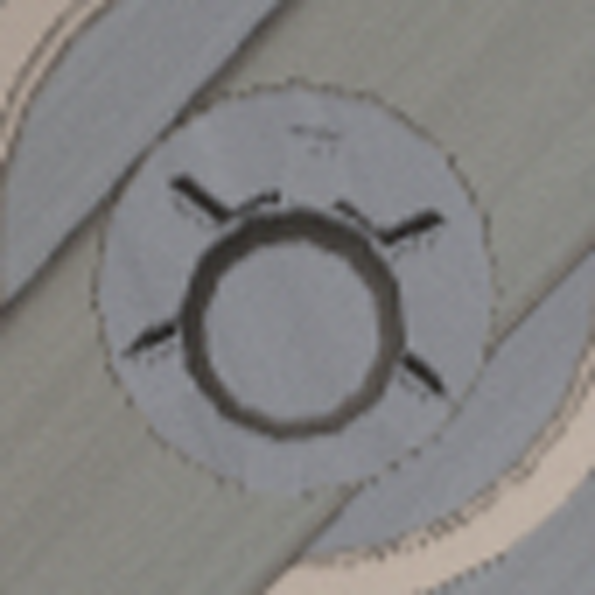

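```bash
python3 -m jog '[[-0.003,0.007,0.03,0,0,0],[-0.005,0.014,0.06,0,0,0],[-0.005,0.014,0.06,0,0,0]]'
python3 -c "
from h import *
goto(.576,.122,.33,45)
snap('wrist','w2',(250,30,390,170),5)"
```

```text
time: 1.7
ee_pos: [0.5707, 0.1267, 0.2628]
tool_rot: [-0.001, 0.924, 0.382, -0.006]
force: [-0.7, -0.3, -2.2]
grip_width: 0.0854
t 1.7 now [0.5707 0.1267 0.2628] yaw 44.92 tilt [-0.71 -0.14] F [-0.7 -0.3 -2.2] M [-0.03  0.03  0.  ] w 0.0854
shift [-0.0002  0.0066 -0.0672] rot [-0.007   0.0105 -0.0013] rows>= 1.62
```

View pics/w2.png

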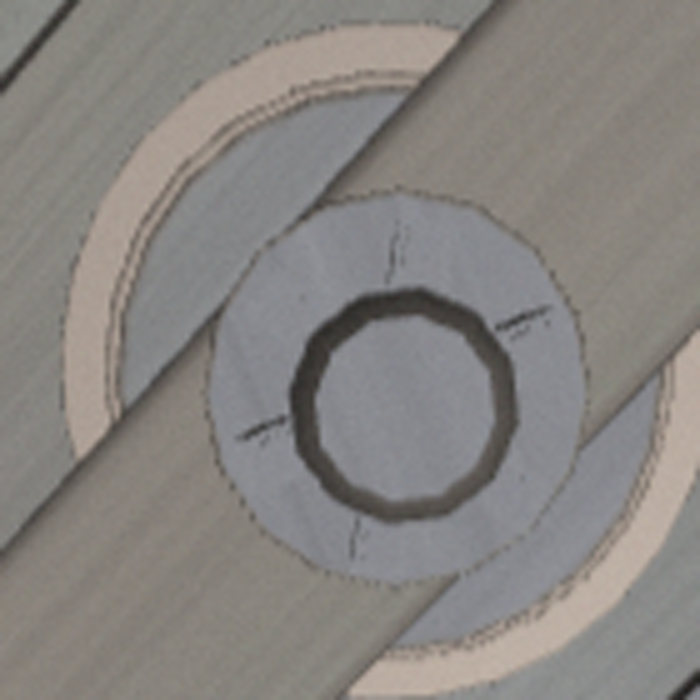

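```bash
cat > ov.py <<'E'
from h import *
def ov(src,out,crop,sc,x,y,zs,yaw):
    im=np.load('pics/'+src+'.npz')['im']; x0,y0,x1,y1=crop
    im=cv2.resize(im[y0:y1,x0:x1],None,fx=sc,fy=sc,interpolation=cv2.INTER_CUBIC)
    P=lambda X:tuple(int(round(v)) for v in ((proj(src,X)-[x0,y0]+.5)*sc))
    for k in range(6):
        a=np.radians(yaw+60*k);e=np.array([np.cos(a),np.sin(a)]);n=np.array([-e[1],e[0]])
        for s in (-1,1):
            for z,c in ((0,(0,0,255)),(.032,(0,255,0))):
                p=[np.array([x,y])+e*r+n*s*.0027 for r in (.011,.017)]
                cv2.line(im,P([*p[0],zs+z]),P([*p[1],zs+z]),c,1)
    for r,z in ((.022,0),(.0105,.043),(.008,.048)):
        pts=np.array([P([x+r*np.cos(t),y+r*np.sin(t),zs+z]) for t in np.linspace(0,6.283,40)])
        cv2.polylines(im,[pts],True,(255,200,0),1)
    cv2.imwrite('pics/'+out+'.png',im)
E
python3 -c "
from ov import *
print(onz('w2',329.7,107,.198),onz('w2',331,110.8,.245))
print(onz('w1',275+295/7,80+290/7,.198),onz('w1',275+293/7,80+325/7,.245))
x,y=onz('w2',330.2,108.5,.22)[:2]
# image angle -> world
a=onz('w2',331,110,.22);b=onz('w2',331+20*np.cos(np.radians(22)),110-20*np.sin(np.radians(22)),.22);d=b-a
yaw=np.degrees(np.arctan2(d[1],d[0]));print(x,y,yaw)
ov('w2','o2',(280,60,380,160),6,x,y,.198,yaw)
ov('w1','o1',(275,80,360,165),7,x,y,.198,yaw)
"
```

```text
[0.52929393 0.17608445 0.198     ] [0.5294842  0.17559865 0.245     ]
[0.52955743 0.1756707  0.198     ] [0.52953163 0.17589089 0.245     ]
0.5293596589072148 0.17586128653246938 66.38938762988501
```

View pics/o1.png

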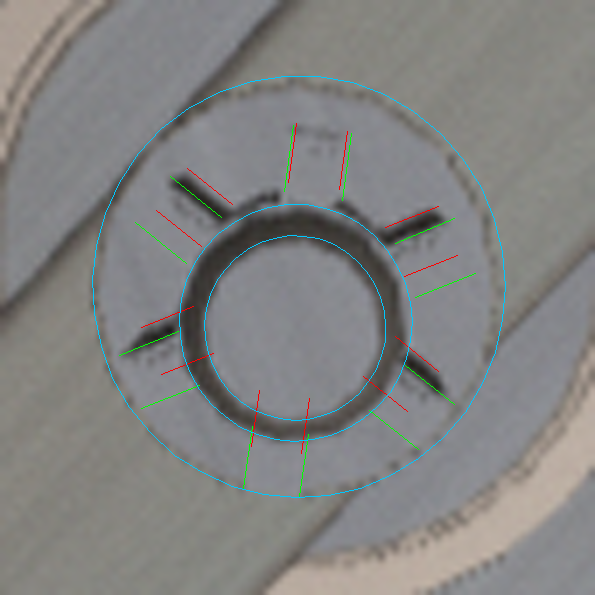

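View pics/o2.png

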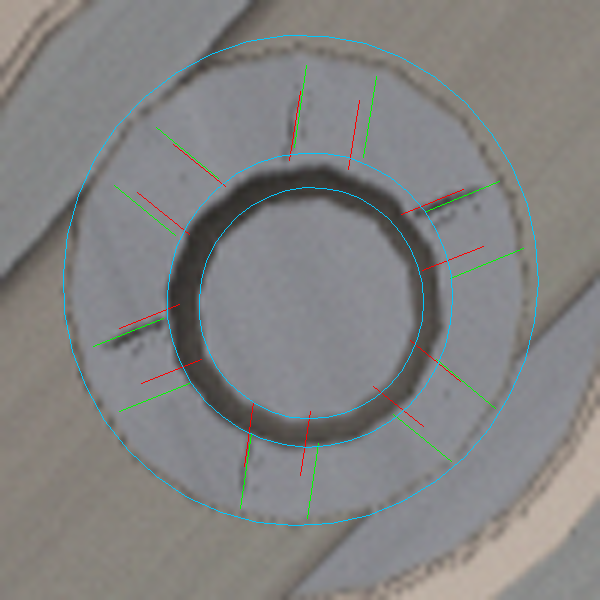

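```bash
python3 -c "
from h import *
goto(.545,-.308,.25,11.4)"
```

```text
t 1.75 now [0.5708 0.1276 0.2664] yaw 44.97 tilt [-0.52 -0.08] F [ 0.2 -0.2 -0.2] M [ 0.05  0.05 -0.01] w 0.0856
shift [-0.3259  0.2901  0.0173] rot [-0.003   0.0088  0.5858] rows>= 10.47
```

```bash
python3 -m jog '[[-0.028,0.025,0,0,0,0],[-0.056,0.05,0,0,0,0],[-0.084,0.075,0,0,0,0.05],[-0.112,0.1,0,0,0,0.1],[-0.14,0.125,0,0,0,0.2]]'
python3 -m jog '[[-0.027,0.03,0,0,0,0.09],[-0.05,0.06,0,0,0,0.18],[-0.08,0.085,0.01,0,0,0.28],[-0.1,0.115,0.02,0,0,0.386],[-0.12,0.15,0.02,0,0,0.386]]'
python3 -c "
from h import *
goto(.545,-.308,.25,11.4)"
```

```text
time: 2.17
ee_pos: [0.5615, -0.0597, 0.2746]
tool_rot: [0.001, 0.957, 0.289, 0.002]
force: [0.7, 0.2, -0.2]
grip_width: 0.0852
time: 2.58
ee_pos: [0.5441, -0.2509, 0.2529]
tool_rot: [0.0, 0.995, 0.098, 0.001]
force: [0.6, 0.8, 0.0]
grip_width: 0.0855
t 2.58 now [ 0.5441 -0.2509  0.2529] yaw 11.21 tilt [ 0.09 -0.01] F [0.6 0.8 0. ] M [-0.01  0.02  0.03] w 0.0855
shift [-0.0102  0.0562  0.0029] rot [ 0.0005 -0.0014 -0.0033] rows>= 1.37
```

```bash
python3 -m jog '[[-0.006,0.03,0,0,0,0],[-0.01,0.056,0,0,0,0],[-0.01,0.056,0,0,0,0]]'
python3 -c "
from h import *
snap('wrist','w3')
goto(.545,-.308,.25,11.4)"
```

```text
time: 2.83
ee_pos: [0.5456, -0.3114, 0.2529]
tool_rot: [0.001, 0.995, 0.098, 0.0]
force: [1.4, -0.2, 0.5]
grip_width: 0.0853
t 2.88 now [ 0.546  -0.309   0.2531] yaw 11.31 tilt [ 0.08 -0.06] F [ 0.8  1.1 -0.7] M [-0.01  0.01  0.03] w 0.0852
shift [-0.0007 -0.0012  0.0031] rot [ 0.0013 -0.0012 -0.0015] rows>= 0.08
```

View pics/w3.png

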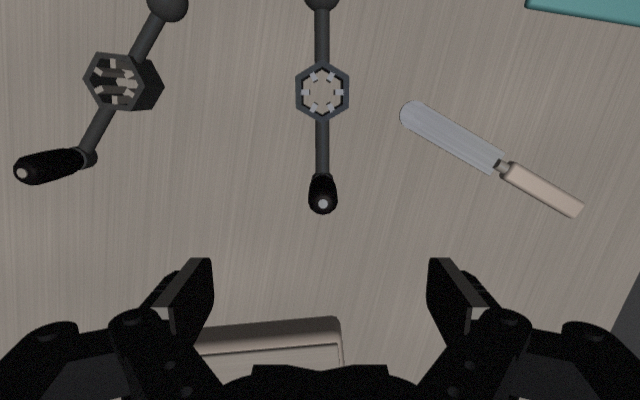

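```bash
python3 -c "
from h import *
cropsave('w3','w3c',(280,50,365,220),4.5)"
```

```text
(no output)
```

View pics/w3c.png

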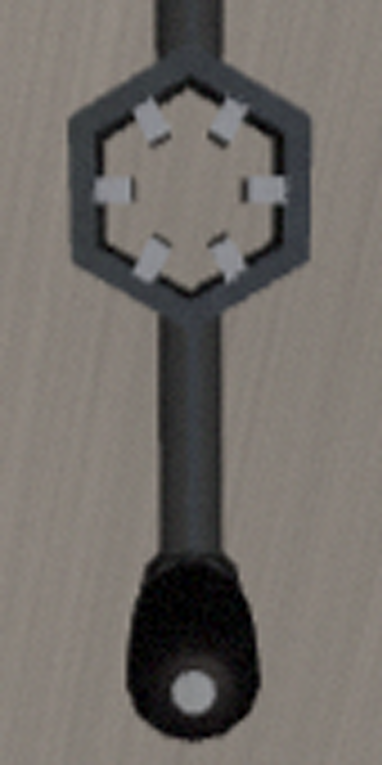

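```bash
python3 -c "
from h import *
h=onz('w3',321.9,91.1,.045);g=onz('w3',322.7,203.4,.104);d=g-h
yaw=np.degrees(np.arctan2(d[1],d[0]))
print(h,g,yaw,np.hypot(*d[:2]))
goto(h[0],h[1],.25,yaw+90)"
```

```text
[ 0.53399039 -0.23874889  0.045     ] [ 0.55203708 -0.3278531   0.104     ] -78.55049678385149 0.09091338634801097
t 2.88 now [ 0.546  -0.309   0.2531] yaw 11.31 tilt [ 0.08 -0.06] F [ 0.8  1.1 -0.7] M [-0.01  0.01  0.03] w 0.0852
shift [ 0.002  -0.0713  0.003 ] rot [ 0.0013 -0.0012 -0.0024] rows>= 1.71
```

```bash
python3 -m jog '[[0.001,-0.036,0,0,0,0],[0.002,-0.0713,0,0,0,0],[0.002,-0.0713,0.035,0,0,0],[0.002,-0.0713,0.075,0,0,0],[0.002,-0.0713,0.11,0,0,0]]' 1 60
python3 -c "
from h import *
goto(.534,-.2387,.010,11.45)"
```

```text
time: 3.3
ee_pos: [0.5349, -0.2348, 0.1431]
tool_rot: [0.001, 0.995, 0.101, 0.002]
force: [0.9, -0.1, -0.2]
grip_width: 0.0855
t 3.3 now [ 0.5349 -0.2348  0.1431] yaw 11.64 tilt [ 0.26 -0.1 ] F [ 0.9 -0.1 -0.2] M [-0.03 -0.03 -0.01] w 0.0855
shift [-0.0022  0.0033  0.1331] rot [ 0.0027 -0.0042  0.0033] rows>= 3.19
```

```bash
python3 -m jog '[[-0.001,0.002,0.04,0,0,0],[-0.001,0.002,0.08,0,0,0],[-0.001,0.002,0.08,0,0,0]]'
python3 -c "
from h import *
goto(.534,-.2387,.010,11.45)"
```

```text
time: 3.55
ee_pos: [0.5294, -0.2353, 0.0534]
tool_rot: [-0.004, 0.995, 0.101, -0.005]
force: [-0.9, 0.7, -1.3]
grip_width: 0.0854
t 3.55 now [ 0.5294 -0.2353  0.0534] yaw 11.57 tilt [-0.66  0.37] F [-0.9  0.7 -1.3] M [-0.03  0.02 -0.03] w 0.0854
shift [0.0043 0.0046 0.0433] rot [-0.0087  0.01    0.0021] rows>= 1.05
```

```bash
python3 -m jog '[[0,0,0,0,0,0],[0,0,0,0,0,0]]'
python3 -c "
from h import *
goto(.534,-.2387,.010,11.45)"
```

```text
time: 3.72
ee_pos: [0.5348, -0.239, 0.0653]
tool_rot: [0.001, 0.995, 0.1, 0.002]
force: [-0.2, 0.0, 1.8]
grip_width: 0.0853
t 3.72 now [ 0.5348 -0.239   0.0653] yaw 11.53 tilt [ 0.24 -0.11] F [-0.2  0.   1.8] M [ 0.   -0.06  0.04] w 0.0853
shift [-0.001  -0.0006  0.0553] rot [ 0.0027 -0.0037  0.0013] rows>= 1.33
```

```bash
python3 -m jog '[[-0.0005,0,0.012,0,0,0],[-0.001,-0.0005,0.025,0,0,0],[-0.001,-0.0005,0.038,0,0,0],[-0.001,-0.0005,0.048,0,0,0],[-0.001,-0.0005,0.054,0,0,0]]'
python3 -m jog '[[0,0,0,0,0,0],[0,0,0,0,0,0]]'
python3 -c "
from h import *
goto(.534,-.2387,.010,11.45)"
```

```text
time: 4.13
ee_pos: [0.5309, -0.2384, 0.0048]
tool_rot: [-0.001, 0.995, 0.1, -0.001]
force: [0.2, -0.1, -0.0]
grip_width: 0.0852
time: 4.3
ee_pos: [0.5315, -0.2387, 0.0065]
tool_rot: [-0.0, 0.995, 0.1, -0.001]
force: [-0.2, -0.1, -0.5]
grip_width: 0.0854
t 4.3 now [ 0.5315 -0.2387  0.0065] yaw 11.45 tilt [-0.07  0.04] F [-0.2 -0.1 -0.5] M [-0.    0.08 -0.01] w 0.0854
shift [ 0.0024  0.0005 -0.0035] rot [-0.0009  0.0011 -0.    ] rows>= 0.1
```

```bash
python3 -m jog '[[0.0024,0.0005,-0.003,0,0,0],[0.0024,0.0005,-0.003,0,0,0]]'
python3 -m jog '[[0,0,0,0,0,0],[0,0,0,0,0,0],[0,0,0,0,0,0],[0,0,0,0,0,0],[0,0,0,0,0,0]]' -1 70
python3 -m jog '[[0,0,0,0,0,0],[0,0,0,0,0,0],[0,0,0,0,0,0]]'
python3 -c "
from h import *
goto(.534,-.2387,.010,11.45)"
```

```text
time: 4.47
ee_pos: [0.5354, -0.2392, 0.0118]
tool_rot: [0.001, 0.995, 0.1, 0.001]
force: [0.3, 0.2, -0.3]
grip_width: 0.0854
time: 4.88
ee_pos: [0.5345, -0.239, 0.011]
tool_rot: [0.0, 0.995, 0.1, 0.0]
force: [-1.9, 0.1, 3.6]
grip_width: 0.0493
time: 5.13
ee_pos: [0.5345, -0.239, 0.0109]
tool_rot: [0.0, 0.995, 0.1, 0.0]
force: [-2.8, -0.1, 5.4]
grip_width: 0.0491
t 5.13 now [ 0.5345 -0.239   0.0109] yaw 11.45 tilt [ 0.02 -0.03] F [-2.8 -0.1  5.4] M [ 0.07  0.39 -0.05] w 0.0491
shift [-0.0004 -0.0004  0.0009] rot [ 0.0005 -0.0003  0.0001] rows>= 0.03
```

```bash
python3 -m jog '[[0,0,-0.01,0,0,0],[0,0,-0.03,0,0,0],[0,0,-0.06,0,0,0],[0,0,-0.095,0,0,0],[0,0,-0.13,0,0,0]]'
python3 -m jog '[[0,0,-0.035,0,0,0],[0,0,-0.07,0,0,0],[0,0,-0.105,0,0,0],[0,0,-0.14,0,0,0],[0,0,-0.16,0,0,0]]'
python3 -c "
from h import *
goto(.5295,.1757,.31,36.4)"
```

```text
time: 5.55
ee_pos: [0.5329, -0.2379, 0.1384]
tool_rot: [-0.002, 0.995, 0.1, -0.003]
force: [1.1, -1.6, -7.4]
grip_width: 0.0495
time: 5.97
ee_pos: [0.5344, -0.2386, 0.3033]
tool_rot: [0.0, 0.995, 0.1, 0.001]
force: [0.2, -0.2, -5.9]
grip_width: 0.049
t 5.97 now [ 0.5344 -0.2386  0.3033] yaw 11.47 tilt [ 0.1  -0.04] F [ 0.2 -0.2 -5.9] M [-0.04 -0.03 -0.07] w 0.049
shift [ 0.0776 -0.407  -0.0069] rot [ 0.0013 -0.0014 -0.4351] rows>= 9.94
```

```bash
python3 -m jog '[[0.004,-0.02,0,0,0,0],[0.01,-0.055,0,0,0,-0.05],[0.018,-0.094,0,0,0,-0.1],[0.026,-0.133,0,0,0,-0.16],[0.033,-0.172,0,0,0,-0.22]]'
python3 -c "
from h import *
goto(.5295,.1757,.31,36.4)"
```

```text
time: 6.38
ee_pos: [0.5319, -0.062, 0.298]
tool_rot: [-0.001, 0.978, 0.21, -0.002]
force: [2.2, -0.2, -8.3]
grip_width: 0.049
t 6.38 now [ 0.5319 -0.062   0.298 ] yaw 24.2 tilt [-0.22  0.07] F [ 2.2 -0.2 -8.3] M [ 0.01 -0.04  0.03] w 0.049
shift [ 0.0952 -0.2178 -0.0117] rot [-0.003   0.0028 -0.213 ] rows>= 5.71
```

```bash
python3 -m jog '[[0.015,-0.035,-0.003,0,0,-0.05],[0.031,-0.07,-0.006,0,0,-0.1],[0.047,-0.105,-0.009,0,0,-0.15],[0.06,-0.137,-0.01,0,0,-0.19],[0.072,-0.165,-0.01,0,0,-0.21]]'
python3 -c "
from h import *
goto(.5295,.1757,.31,36.4)"
```

```text
time: 6.8
ee_pos: [0.5302, 0.1189, 0.3087]
tool_rot: [-0.001, 0.95, 0.312, -0.002]
force: [0.4, 0.0, -7.8]
grip_width: 0.0491
t 6.8 now [0.5302 0.1189 0.3087] yaw 36.3 tilt [-0.19  0.01] F [ 0.4  0.  -7.8] M [-0.01 -0.11  0.  ] w 0.0491
shift [ 0.0331 -0.0462 -0.0013] rot [-0.0021  0.0025 -0.0017] rows>= 1.36
```

```bash
python3 -m jog '[[0.014,-0.02,-0.001,0,0,0],[0.026,-0.036,-0.001,0,0,0],[0.033,-0.046,-0.001,0,0,-0.002],[0.033,-0.046,-0.001,0,0,-0.002],[0.033,-0.046,-0.001,0,0,-0.002]]'
python3 -c "
from h import *
goto(.5295,.1757,.31,36.4)
snap('wrist','w4')
snap('side','s4',(200,90,360,210),5)
snap('scene','c4',(310,120,470,240),5)"
```

```text
time: 7.22
ee_pos: [0.5304, 0.1731, 0.3098]
tool_rot: [0.0, 0.95, 0.311, -0.001]
force: [0.4, -0.4, -7.8]
grip_width: 0.0491
t 7.22 now [0.5304 0.1731 0.3098] yaw 36.27 tilt [-0.16 -0.07] F [ 0.4 -0.4 -7.8] M [0.02 0.   0.04] w 0.0491
shift [ 0.0009 -0.0026 -0.0002] rot [-0.0006  0.0029 -0.0023] rows>= 0.07
```

View pics/w4.png

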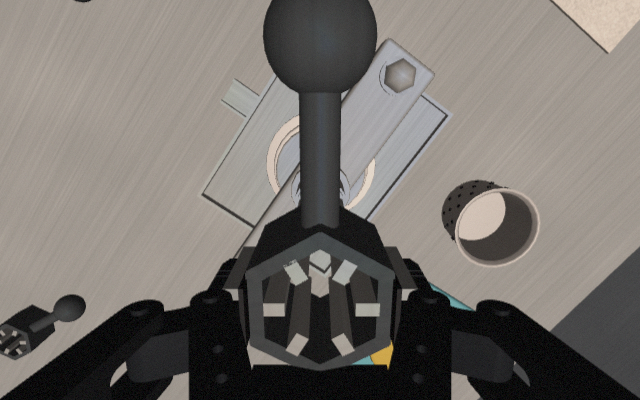

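View pics/s4.png

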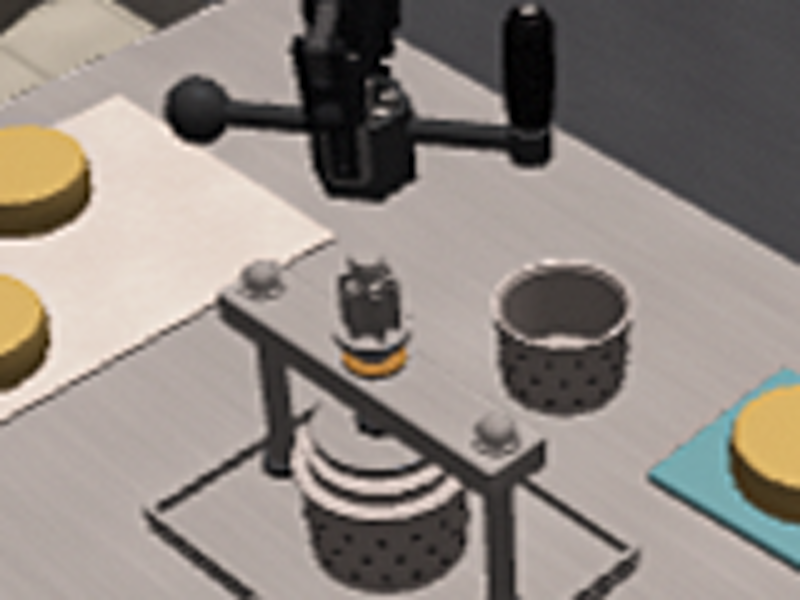

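View pics/c4.png

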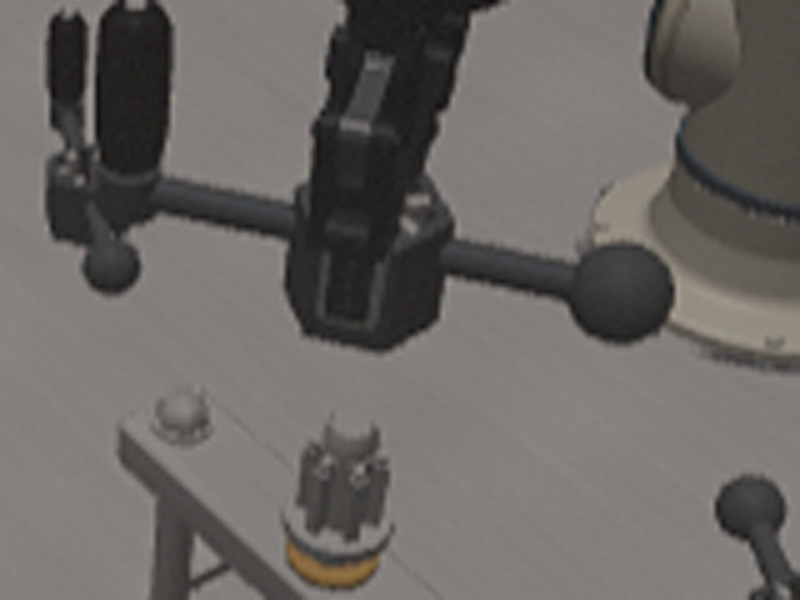

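```bash
python3 -c "
from h import *
d=np.load('pics/w4.npz');e=d['ee'];R=rq(d['q'])
# hex corners predicted in tool frame
import itertools
for oy in (0,):
  for k in range(6):
    a=np.radians(30+60*k);r=.025/np.cos(np.pi/6)
    p=R@np.array([r*np.cos(a),r*np.sin(a),-.0341])+e; print(proj('w4',p).round(1))
cropsave('w4','w4c',(220,215,420,385),4)
"
```

```text
[389.2 346.2]
[318.  380.1]
[246.7 346.3]
[241.7 271.8]
[317.7 230.6]
[393.9 271.7]
```

View pics/w4c.png

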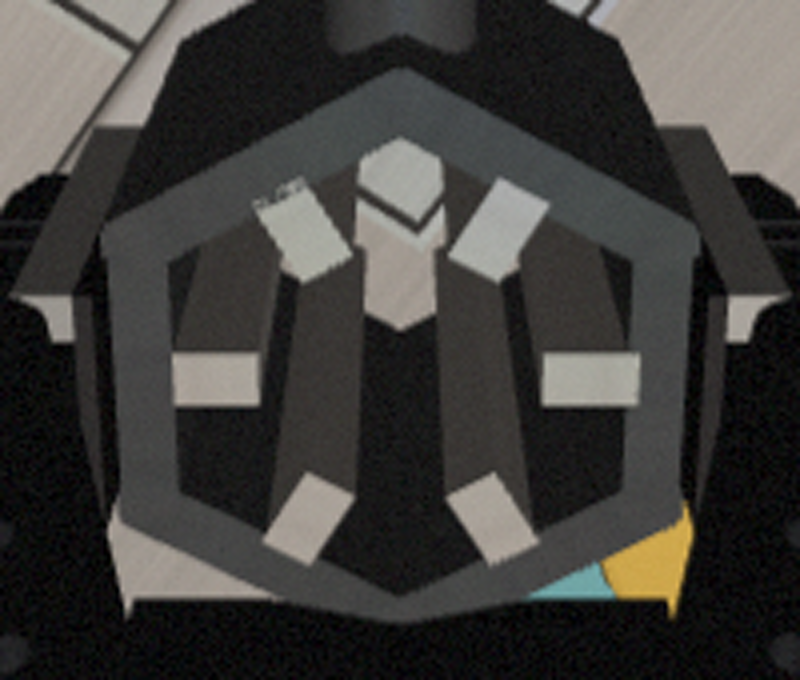

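```bash
python3 -m jog '[[-0.0005,-0.0015,0.01,0,0,-0.002],[-0.0005,-0.0025,0.022,0,0.0,-0.002],[-0.0005,-0.0025,0.032,0,0,-0.002],[-0.0005,-0.0025,0.037,0,0,-0.002],[-0.0005,-0.0025,0.038,0,0,-0.002]]'
python3 -m jog '[[0,0,0,0,0,0],[0,0,0,0,0,0]]'
python3 -c "
from h import *
goto(.529,.1752,.25,36.4)"
```

```text
time: 7.78
ee_pos: [0.5284, 0.1739, 0.2715]
tool_rot: [-0.0, 0.95, 0.311, -0.001]
force: [-0.0, 0.6, -7.5]
grip_width: 0.0485
time: 7.95
ee_pos: [0.5289, 0.1744, 0.2739]
tool_rot: [0.0, 0.95, 0.312, 0.0]
force: [-0.3, -0.0, -7.6]
grip_width: 0.0493
t 7.95 now [0.5289 0.1744 0.2739] yaw 36.31 tilt [0.04 0.01] F [-0.3 -0.  -7.6] M [-0.02 -0.02 -0.04] w 0.0493
shift [ 0.0005 -0.0005  0.0239] rot [ 0.0003 -0.0007 -0.0017] rows>= 0.57
```

```bash
python3 -m jog '[[0.0005,-0.0005,0.006,0,0,-0.0015],[0.0005,-0.0005,0.012,0,0,-0.0015],[0.0005,-0.0005,0.018,0,0,-0.0015],[0.0005,-0.0005,0.023,0,0,-0.0015],[0.0005,-0.0005,0.026,0,0,-0.0015]]'
python3 -m jog '[[0,0,0,0,0,0],[0,0,0,0,0,0]]'
python3 -c "
from h import *
goto(.529,.1752,.25,36.4)"
```

```text
time: 8.37
ee_pos: [0.5285, 0.1753, 0.2458]
tool_rot: [-0.0, 0.95, 0.312, -0.001]
force: [-0.7, -0.7, -7.1]
grip_width: 0.0492
time: 8.53
ee_pos: [0.5287, 0.1753, 0.2469]
tool_rot: [-0.0, 0.95, 0.312, -0.0]
force: [0.8, 0.3, -8.5]
grip_width: 0.0492
t 8.53 now [0.5287 0.1753 0.2469] yaw 36.41 tilt [-0.04 -0.01] F [ 0.8  0.3 -8.5] M [ 0.04  0.   -0.03] w 0.0492
shift [ 0.0002  0.0003 -0.0031] rot [-0.0002  0.0006  0.0002] rows>= 0.07
```

```bash
python3 -m jog '[[0,0,0.003,0,0,0],[0,0,0.006,0,0,0],[0,0,0.008,0,0,0],[0,0,0.01,0,0,0],[0,0,0.01,0,0,0]]'
python3 -c "
from h import *
goto(.529,.1752,.207,36.4)"
```

```text
time: 8.95
ee_pos: [0.5286, 0.1753, 0.2366]
tool_rot: [-0.0, 0.95, 0.312, -0.0]
force: [-0.2, -1.0, -8.1]
grip_width: 0.0492
t 8.95 now [0.5286 0.1753 0.2366] yaw 36.41 tilt [-0.05 -0.02] F [-0.2 -1.  -8.1] M [ 0.03  0.01 -0.01] w 0.0492
shift [0.0003 0.0003 0.0296] rot [-0.0003  0.0009  0.0001] rows>= 0.71
```

```bash
python3 -m jog '[[0,0,0.003,0,0,0],[0,0,0.006,0,0,0],[0,0,0.008,0,0,0],[0,0,0.01,0,0,0],[0,0,0.01,0,0,0]]'
python3 -c "
from h import *
goto(.529,.1752,.207,36.4)"
```

```text
time: 9.37
ee_pos: [0.5286, 0.1753, 0.2265]
tool_rot: [-0.0, 0.95, 0.312, -0.001]
force: [-0.3, -0.5, -8.2]
grip_width: 0.0491
t 9.37 now [0.5286 0.1753 0.2265] yaw 36.41 tilt [-0.06 -0.02] F [-0.3 -0.5 -8.2] M [ 0.01  0.   -0.02] w 0.0491
shift [0.0003 0.0003 0.0195] rot [-0.0004  0.001   0.0002] rows>= 0.47
```

Splines are engaging without contact force. I'll continue down to the shoulder, watching the force.

```bash
python3 -m jog '[[0,0,0.003,0,0,0],[0,0,0.006,0,0,0],[0,0,0.009,0,0,0],[0,0,0.012,0,0,0],[0,0,0.013,0,0,0]]'
python3 -c "
from h import *
goto(.529,.1752,.207,36.4)"
python3 -m jog '[[0,0,0.002,0,0,0],[0,0,0.004,0,0,0],[0,0,0.005,0,0,0]]'
python3 -c "
from h import *
goto(.529,.1752,.207,36.4)"
```

```text
time: 9.78
ee_pos: [0.5286, 0.1753, 0.2134]
tool_rot: [-0.0, 0.95, 0.312, -0.001]
force: [0.1, 0.3, -7.7]
grip_width: 0.0494
t 9.78 now [0.5286 0.1753 0.2134] yaw 36.41 tilt [-0.06 -0.02] F [ 0.1  0.3 -7.7] M [0.08 0.05 0.01] w 0.0494
shift [0.0003 0.0003 0.0064] rot [-0.0004  0.001   0.0002] rows>= 0.15
time: 10.03
ee_pos: [0.5288, 0.1753, 0.209]
tool_rot: [0.0, 0.95, 0.312, -0.0]
force: [-0.8, 0.3, -8.3]
grip_width: 0.0491
t 10.03 now [0.5288 0.1753 0.209 ] yaw 36.41 tilt [-0.01 -0.01] F [-0.8  0.3 -8.3] M [ 0.   -0.02 -0.01] w 0.0491
shift [0.0001 0.0002 0.002 ] rot [-0.0001  0.0002  0.0002] rows>= 0.05
```

```bash
python3 -m jog '[[0,0,0.001,0,0,0],[0,0,0.002,0,0,0],[0,0,0.003,0,0,0],[0,0,0.003,0,0,0]]'
python3 -m jog '[[0,0,0.001,0,0,0],[0,0,0.002,0,0,0],[0,0,0.002,0,0,0]]'
```

```text
time: 10.37
ee_pos: [0.5289, 0.1754, 0.2065]
tool_rot: [0.0, 0.95, 0.312, 0.0]
force: [-0.8, 0.5, -8.4]
grip_width: 0.0491
time: 10.62
ee_pos: [0.5289, 0.1754, 0.2063]
tool_rot: [0.0, 0.95, 0.312, 0.001]
force: [-4.7, -0.7, 4.6]
grip_width: 0.049
```

Contact with the shoulder at underside z≈0.1955. Releasing.

```bash
python3 -m jog '[[0,0,-0.001,0,0,0],[0,0,-0.001,0,0,0]]'
python3 -m jog '[[0,0,0,0,0,0],[0,0,0,0,0,0],[0,0,0,0,0,0],[0,0,0,0,0,0],[0,0,0,0,0,0]]' 1
python3 -c "
from h import *
goto(.529,.1752,.33,36.4)"
```

```text
time: 10.78
ee_pos: [0.5289, 0.1754, 0.2064]
tool_rot: [0.0, 0.95, 0.312, 0.001]
force: [-2.9, 0.1, 3.9]
grip_width: 0.0489
time: 11.2
ee_pos: [0.529, 0.1754, 0.2052]
tool_rot: [0.0, 0.95, 0.312, 0.0]
force: [-0.1, -0.0, -0.1]
grip_width: 0.0857
t 11.2 now [0.529  0.1754 0.2052] yaw 36.41 tilt [0.01 0.  ] F [-0.1 -0.  -0.1] M [-0.01 -0.   -0.02] w 0.0857
shift [-1.000e-04  2.000e-04 -1.248e-01] rot [ 0.0001 -0.0002  0.0001] rows>= 2.99
```

```bash
python3 -m jog '[[0,0,-0.02,0,0,0],[0,0,-0.05,0,0,0],[0,0,-0.085,0,0,0],[0,0,-0.12,0,0,0],[0,0,-0.14,0,0,0]]'
python3 -m jog '[[0,0.03,-0.01,0,0,0],[0,0.06,-0.01,0,0,0],[0,0.08,-0.01,0,0,0],[0,0.09,-0.01,0,0,0],[0,0.09,-0.01,0,0,0]]'
python3 -c "
from h import *
snap('wrist','w5')
snap('side','s5',(200,90,360,210),5)
goto(.529+.09*np.cos(np.radians(-53.6)),.1752+.09*np.sin(np.radians(-53.6)),.33,36.4)"
```

```text
time: 11.62
ee_pos: [0.529, 0.1754, 0.3498]
tool_rot: [0.0, 0.95, 0.312, 0.003]
force: [0.6, 0.7, 0.7]
grip_width: 0.0854
time: 12.03
ee_pos: [0.5832, 0.1014, 0.3542]
tool_rot: [-0.0, 0.95, 0.311, -0.001]
force: [-0.1, 1.3, -0.3]
grip_width: 0.085
t 12.13 now [0.582  0.1033 0.3549] yaw 36.4 tilt [-0.06  0.02] F [0.  0.4 0.3] M [0.01 0.03 0.06] w 0.0852
shift [-0.      0.0007  0.0249] rot [-0.0009  0.0005  0.    ] rows>= 0.6
```

View pics/w5.png

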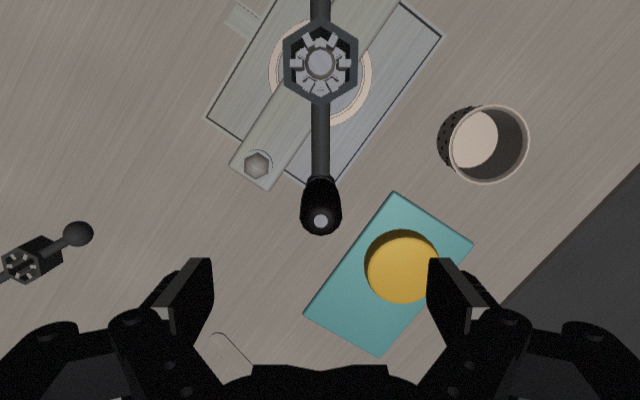

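View pics/s5.png

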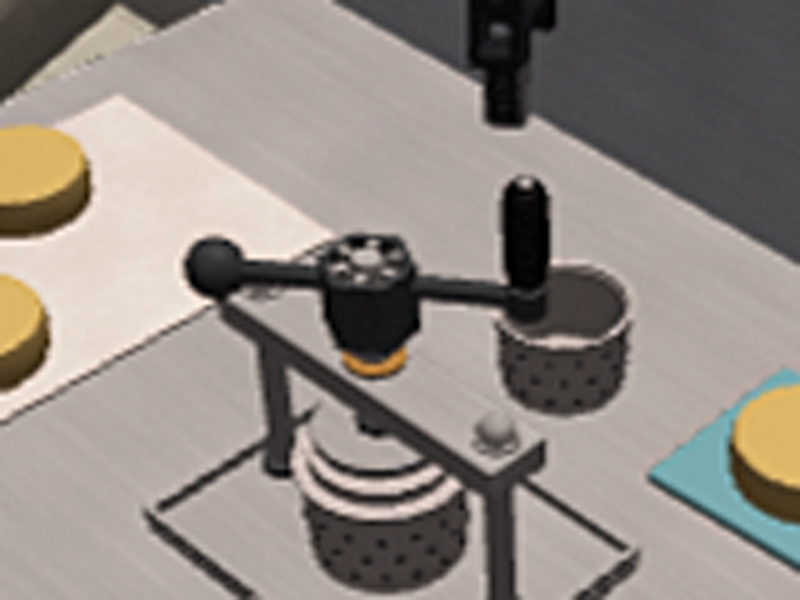

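```bash
python3 -m jog '[[0,0,0.025,0,0,0],[0,0,0.05,0,0,0],[0,0,0.07,0,0,0],[0,0,0.085,0,0,0],[0,0,0.093,0,0,0]]'
python3 -m jog '[[0,0,0,0,0,0],[0,0,0,0,0,0]]'
python3 -c "
from h import *
goto(.529+.09*np.cos(np.radians(-53.6)),.1754+.09*np.sin(np.radians(-53.6)),.26,36.4)"
```

```text
time: 12.55
ee_pos: [0.5809, 0.1043, 0.2599]
tool_rot: [-0.001, 0.95, 0.313, -0.002]
force: [-0.5, 0.1, -0.0]
grip_width: 0.0857
time: 12.72
ee_pos: [0.5818, 0.1037, 0.2629]
tool_rot: [-0.0, 0.95, 0.313, 0.0]
force: [-1.0, -0.0, 0.4]
grip_width: 0.0856
t 12.72 now [0.5818 0.1037 0.2629] yaw 36.48 tilt [0.02 0.01] F [-1.  -0.   0.4] M [-0.03 -0.01  0.02] w 0.0856
shift [0.     0.001  0.0029] rot [ 0.     -0.0004  0.0013] rows>= 0.07
```

```bash
python3 -m jog '[[0,0.001,0.002,0,0,0],[0,0.001,0.002,0,0,0]]'
python3 -m jog '[[0,0,0,0,0,0],[0,0,0,0,0,0],[0,0,0,0,0,0],[0,0,0,0,0,0],[0,0,0,0,0,0]]' -1 40
python3 -m jog '[[0,0,0,0,0,0],[0,0,0,0,0,0],[0,0,0,0,0,0]]'
python3 -c "
from h import *
goto(.529+.09*np.cos(np.radians(-53.6)),.1754+.09*np.sin(np.radians(-53.6)),.26,36.4)
r=.09
for i in range(9):
  t0=.6*i; print(i,[[round(float(-r*(np.sin(t0+k*.12)-np.sin(t0))),4),round(float(r*(np.cos(t0+k*.12)-np.cos(t0))),4),round(.00127*.12*k,4)] for k in range(1,6)])
"
```

```text
time: 12.88
ee_pos: [0.5832, 0.1023, 0.2617]
tool_rot: [0.0, 0.95, 0.313, 0.001]
force: [0.7, 0.2, -0.8]
grip_width: 0.0857
time: 13.3
ee_pos: [0.5829, 0.1021, 0.2603]
tool_rot: [0.0, 0.95, 0.312, 0.0]
force: [0.6, 0.6, 2.5]
grip_width: 0.0252
time: 13.55
ee_pos: [0.5829, 0.1021, 0.2605]
tool_rot: [0.0, 0.95, 0.312, 0.0]
force: [0.8, -0.7, 0.9]
grip_width: 0.0254
t 13.55 now [0.5829 0.1021 0.2605] yaw 36.41 tilt [0.03 0.  ] F [ 0.8 -0.7  0.9] M [ 0.02 -0.04  0.03] w 0.0254
shift [ 0.0001 -0.001   0.0005] rot [ 0.0003 -0.0004  0.0002] rows>= 0.03
0 [[-0.0108, -0.0006, 0.0002], [-0.0214, -0.0026, 0.0003], [-0.0317, -0.0058, 0.0005], [-0.0416, -0.0102, 0.0006], [-0.0508, -0.0157, 0.0008]]
1 [[-0.0085, -0.0066, 0.0002], [-0.0162, -0.0142, 0.0003], [-0.0229, -0.0227, 0.0005], [-0.0286, -0.0319, 0.0006], [-0.0331, -0.0417, 0.0008]]
2 [[-0.0033, -0.0103, 0.0002], [-0.0053, -0.0209, 0.0003], [-0.0061, -0.0316, 0.0005], [-0.0056, -0.0424, 0.0006], [-0.0038, -0.0531, 0.0008]]
3 [[0.0031, -0.0103, 0.0002], [0.0074, -0.0202, 0.0003], [0.0128, -0.0296, 0.0005], [0.0193, -0.0382, 0.0006], [0.0269, -0.0459, 0.0008]]
4 [[0.0084, -0.0068, 0.0002], [0.0175, -0.0125, 0.0003], [0.0273, -0.0172, 0.0005], [0.0375, -0.0206, 0.0006], [0.0481, -0.0227, 0.0008]]
5 [[0.0108, -0.0009, 0.0002], [0.0215, -0.0005, 0.0003], [0.0322, 0.0012, 0.0005], [0.0426, 0.0042, 0.0006], [0.0525, 0.0084, 0.0008]]
6 [[0.0094, 0.0053, 0.0002], [0.018, 0.0118, 0.0003], [0.0259, 0.0192, 0.0005], [0.0328, 0.0275, 0.0006], [0.0386, 0.0366, 0.0008]]
7 [[0.0047, 0.0097, 0.0002], [0.0082, 0.0199, 0.0003], [0.0105, 0.0305, 0.0005], [0.0115, 0.0412, 0.0006], [0.0112, 0.052, 0.0008]]
8 [[-0.0016, 0.0107, 0.0002], [-0.0044, 0.0211, 0.0003], [-0.0085, 0.0311, 0.0005], [-0.0138, 0.0405, 0.0006], [-0.0201, 0.0492, 0.0008]]
```

Gripped (25 mm). Winding the first segment.

```bash
cat >> h.py <<'E'
def ang():
    s=observe(); p=s['ee_pos'][:2]-[.529,.1754]; a=np.arctan2(p[1],p[0])
    th=(np.radians(-53.6)-a)%(2*np.pi)
    if th>6.2: th-=2*np.pi
    F=s['force']; er=np.array([np.cos(a),np.sin(a)]); et=np.array([er[1],-er[0]])
    print('t',round(s['time'],2),'theta',round(th,3),'r',np.hypot(*p).round(4),'z',s['ee_pos'][2].round(4),'F rad/tan(resist)',round(float(F[:2]@er),1),round(float(-F[:2]@et),1),'Fz',F[2].round(1),'w',round(s['grip_width'],4))
E
python3 -m jog '[[-0.0108,-0.0006,0.0002,0,0,0],[-0.0214,-0.0026,0.0003,0,0,0],[-0.0317,-0.0058,0.0005,0,0,0],[-0.0416,-0.0102,0.0006,0,0,0],[-0.0508,-0.0157,0.0008,0,0,0]]'
python3 -c "
from h import *
ang()"
```

```text
time: 13.97
ee_pos: [0.5329, 0.0844, 0.2598]
tool_rot: [0.0, 0.95, 0.312, 0.001]
force: [3.2, 1.5, -0.3]
grip_width: 0.0249
t 13.97 theta 0.592 r 0.0911 z 0.2598 F rad/tan(resist) -1.4 3.3 Fz -0.3 w 0.0249
```

Resistance at the grip is 3.3 N, which is the free value expected. Continuing.

```bash
python3 -m jog '[[-0.0085,-0.0066,0.0002,0,0,0],[-0.0162,-0.0142,0.0003,0,0,0],[-0.0229,-0.0227,0.0005,0,0,0],[-0.0286,-0.0319,0.0006,0,0,0],[-0.0331,-0.0417,0.0008,0,0,0]]'
python3 -c "
from h import *
ang()"
python3 -m jog '[[-0.0033,-0.0103,0.0002,0,0,0],[-0.0053,-0.0209,0.0003,0,0,0],[-0.0061,-0.0316,0.0005,0,0,0],[-0.0056,-0.0424,0.0006,0,0,0],[-0.0038,-0.0531,0.0008,0,0,0]]'
python3 -c "
from h import *
ang()"
python3 -m jog '[[0.0031,-0.0103,0.0002,0,0,0],[0.0074,-0.0202,0.0003,0,0,0],[0.0128,-0.0296,0.0005,0,0,0],[0.0193,-0.0382,0.0006,0,0,0],[0.0269,-0.0459,0.0008,0,0,0]]'
python3 -c "
from h import *
ang()"
```

```text
time: 14.38
ee_pos: [0.4811, 0.0984, 0.259]
tool_rot: [0.0, 0.95, 0.312, 0.001]
force: [3.3, -0.8, 0.9]
grip_width: 0.025
t 14.38 theta 1.192 r 0.0907 z 0.259 F rad/tan(resist) -1.1 3.2 Fz 0.9 w 0.025
time: 14.8
ee_pos: [0.4461, 0.1398, 0.2581]
tool_rot: [0.0, 0.95, 0.312, 0.0]
force: [4.0, -1.4, 1.1]
grip_width: 0.0248
t 14.8 theta 1.8 r 0.0902 z 0.2581 F rad/tan(resist) -3.2 2.9 Fz 1.1 w 0.0248
time: 15.22
ee_pos: [0.4409, 0.1929, 0.2572]
tool_rot: [0.0, 0.95, 0.312, -0.0]
force: [2.2, -4.8, 1.9]
grip_width: 0.0254
t 15.22 theta 2.402 r 0.0898 z 0.2572 F rad/tan(resist) -3.1 4.3 Fz 1.9 w 0.0254
```

```bash
python3 -m jog '[[0.0084,-0.0068,0.0002,0,0,0],[0.0175,-0.0125,0.0003,0,0,0],[0.0273,-0.0172,0.0005,0,0,0],[0.0375,-0.0206,0.0006,0,0,0],[0.0481,-0.0227,0.0008,0,0,0]]'
python3 -c "
from h import *
ang()"
python3 -m jog '[[0.0108,-0.0009,0.0002,0,0,0],[0.0215,-0.0005,0.0003,0,0,0],[0.0322,0.0012,0.0005,0,0,0],[0.0426,0.0042,0.0006,0,0,0],[0.0525,0.0084,0.0008,0,0,0]]'
python3 -c "
from h import *
ang()"
```

```text
time: 15.63
ee_pos: [0.4665, 0.2396, 0.2562]
tool_rot: [0.0, 0.95, 0.313, -0.001]
force: [0.4, -3.9, 3.2]
grip_width: 0.025
t 15.63 theta 3.005 r 0.0896 z 0.2562 F rad/tan(resist) -3.0 2.4 Fz 3.2 w 0.025
time: 16.05
ee_pos: [0.5135, 0.2637, 0.2554]
tool_rot: [0.0, 0.95, 0.313, -0.001]
force: [-2.2, -4.3, 6.3]
grip_width: 0.0253
t 16.05 theta 3.603 r 0.0897 z 0.2554 F rad/tan(resist) -3.9 2.9 Fz 6.3 w 0.0253
```

```bash
python3 -m jog '[[0.0094,0.0053,0,0,0,0],[0.018,0.0118,0,0,0,0],[0.0259,0.0192,0,0,0,0],[0.0328,0.0275,0.0001,0,0,0],[0.0386,0.0366,0.0002,0,0,0]]'
python3 -c "
from h import *
ang()
r=.09
for t0,s in((4.2,.04),(4.4,.04),(4.6,.04),(4.8,.04),(5.0,.04)):
  print(t0,[[round(float(-r*(np.sin(t0+k*s)-np.sin(t0))),4),round(float(r*(np.cos(t0+k*s)-np.cos(t0))),4),round(.00127*s*k,4)] for k in range(1,6)])
"
```

```text
time: 16.47
ee_pos: [0.5658, 0.2574, 0.2548]
tool_rot: [-0.001, 0.95, 0.313, -0.002]
force: [-4.7, -2.9, 4.7]
grip_width: 0.0252
t 16.47 theta 4.199 r 0.0899 z 0.2548 F rad/tan(resist) -4.5 3.1 Fz 4.7 w 0.0252
4.2 [[0.0017, 0.0032, 0.0001], [0.0033, 0.0064, 0.0001], [0.0047, 0.0097, 0.0002], [0.006, 0.0131, 0.0002], [0.0072, 0.0165, 0.0003]]
4.4 [[0.001, 0.0034, 0.0001], [0.0019, 0.0069, 0.0001], [0.0027, 0.0105, 0.0002], [0.0033, 0.014, 0.0002], [0.0038, 0.0176, 0.0003]]
4.6 [[0.0003, 0.0036, 0.0001], [0.0005, 0.0072, 0.0001], [0.0006, 0.0108, 0.0002], [0.0005, 0.0144, 0.0002], [0.0002, 0.018, 0.0003]]
4.8 [[-0.0004, 0.0036, 0.0001], [-0.0009, 0.0071, 0.0001], [-0.0016, 0.0107, 0.0002], [-0.0024, 0.0142, 0.0002], [-0.0034, 0.0177, 0.0003]]
5.0 [[-0.0011, 0.0034, 0.0001], [-0.0023, 0.0068, 0.0001], [-0.0037, 0.0101, 0.0002], [-0.0052, 0.0134, 0.0002], [-0.0068, 0.0166, 0.0003]]
```

Now slow, by feel. Friction is still about 3 N here.

```bash
python3 -m jog '[[0.0017,0.0032,0,0,0,0],[0.0033,0.0064,0,0,0,0],[0.0047,0.0097,0.0001,0,0,0],[0.006,0.0131,0.0002,0,0,0],[0.0072,0.0165,0.0002,0,0,0]]'
python3 -c "
from h import *
ang()"
python3 -m jog '[[0.001,0.0034,0,0,0,0],[0.0019,0.0069,0.0001,0,0,0],[0.0027,0.0105,0.0001,0,0,0],[0.0033,0.014,0.0002,0,0,0],[0.0038,0.0176,0.0002,0,0,0]]'
python3 -c "
from h import *
ang()"
```

```text
time: 16.88
ee_pos: [0.5817, 0.2481, 0.2547]
tool_rot: [-0.0, 0.95, 0.313, -0.001]
force: [-3.7, -1.1, 3.8]
grip_width: 0.025
t 16.88 theta 4.404 r 0.0898 z 0.2547 F rad/tan(resist) -3.0 2.4 Fz 3.8 w 0.025
time: 17.3
ee_pos: [0.5955, 0.2359, 0.2547]
tool_rot: [-0.0, 0.95, 0.313, -0.0]
force: [-2.9, 2.5, 2.4]
grip_width: 0.0251
t 17.3 theta 4.61 r 0.0899 z 0.2547 F rad/tan(resist) -0.4 3.8 Fz 2.4 w 0.0251
```

```bash
python3 -m jog '[[0.0003,0.0036,0,0,0,0],[0.0005,0.0072,0.0001,0,0,0],[0.0006,0.0108,0.0002,0,0,0],[0.0005,0.0144,0.0002,0,0,0],[0.0002,0.018,0.0003,0,0,0]]'
python3 -c "
from h import *
ang()"
```

```text
time: 17.72
ee_pos: [0.6063, 0.2216, 0.2546]
tool_rot: [-0.001, 0.95, 0.313, 0.0]
force: [-4.4, 4.3, 3.6]
grip_width: 0.0253
t 17.72 theta 4.809 r 0.0901 z 0.2546 F rad/tan(resist) -1.6 6.0 Fz 3.6 w 0.0253
```

```bash
python3 -m jog '[[-0.0004,0.0036,0,0,0,0],[-0.0009,0.0071,0.0001,0,0,0],[-0.0016,0.0107,0.0001,0,0,0],[-0.0024,0.0142,0.0002,0,0,0],[-0.0034,0.0177,0.0002,0,0,0]]'
python3 -c "
from h import *
ang()"
python3 -m jog '[[0,0,0,0,0,0],[0,0,0,0,0,0]]'
python3 -c "
from h import *
ang()"
```

```text
time: 18.13
ee_pos: [0.614, 0.206, 0.2545]
tool_rot: [-0.001, 0.95, 0.313, 0.0]
force: [-3.7, 6.5, 1.9]
grip_width: 0.0251
t 18.13 theta 5.002 r 0.0903 z 0.2545 F rad/tan(resist) -1.3 7.4 Fz 1.9 w 0.0251
time: 18.3
ee_pos: [0.6141, 0.2056, 0.2544]
tool_rot: [-0.001, 0.95, 0.313, 0.0]
force: [-3.4, 5.2, 2.7]
grip_width: 0.0255
t 18.3 theta 5.007 r 0.0903 z 0.2544 F rad/tan(resist) -1.5 6.0 Fz 2.7 w 0.0255
```

```bash
python3 -m jog '[[-0.0011,0.0034,0,0,0,0],[-0.0023,0.0068,0.0001,0,0,0],[-0.0037,0.0101,0.0001,0,0,0]]'
python3 -c "
from h import *
ang()"
python3 -m jog '[[0,0,0,0,0,0],[0,0,0,0,0,0]]'
python3 -c "
from h import *
ang()"
```

```text
time: 18.55
ee_pos: [0.617, 0.1961, 0.2544]
tool_rot: [-0.001, 0.95, 0.313, 0.001]
force: [-3.7, 8.3, 2.7]
grip_width: 0.0251
t 18.55 theta 5.117 r 0.0905 z 0.2544 F rad/tan(resist) -1.7 8.9 Fz 2.7 w 0.0251
time: 18.72
ee_pos: [0.6172, 0.1957, 0.2544]
tool_rot: [-0.001, 0.95, 0.313, 0.001]
force: [-2.8, 6.2, 1.9]
grip_width: 0.0254
t 18.72 theta 5.122 r 0.0905 z 0.2544 F rad/tan(resist) -1.3 6.6 Fz 1.9 w 0.0254
```

Snug: about 9 N while moving. Letting go and rising straight up.

```bash
python3 -m jog '[[0,0,0,0,0,0],[0,0,0,0,0,0],[0,0,0,0,0,0],[0,0,0,0,0,0],[0,0,0,0,0,0]]' 1
python3 -c "
from h import *
ang()"
python3 -m jog '[[0,0,-0.015,0,0,0],[0,0,-0.04,0,0,0],[0,0,-0.07,0,0,0],[0,0,-0.1,0,0,0],[0,0,-0.12,0,0,0]]'
python3 -m jog '[[0,0,0,0,0,0],[0,0,0,0,0,0]]'
python3 -c "
from h import *
ang()
snap('wrist','w6'); snap('side','s6',(200,90,360,210),5); snap('scene','c6',(310,150,470,300),5); snap('scene','c6f')"
```

```text
time: 19.13
ee_pos: [0.6173, 0.1942, 0.254]
tool_rot: [0.0, 0.95, 0.312, -0.0]
force: [-0.3, -0.3, -1.3]
grip_width: 0.0835
t 19.13 theta 5.138 r 0.0903 z 0.254 F rad/tan(resist) -0.4 -0.2 Fz -1.3 w 0.0835
time: 19.55
ee_pos: [0.617, 0.1944, 0.3777]
tool_rot: [0.0, 0.95, 0.312, 0.002]
force: [0.1, -0.5, 0.9]
grip_width: 0.0855
time: 19.72
ee_pos: [0.6175, 0.1946, 0.376]
tool_rot: [0.0, 0.95, 0.312, 0.002]
force: [0.1, -0.8, -1.3]
grip_width: 0.0853
t 19.72 theta 5.134 r 0.0905 z 0.376 F rad/tan(resist) -0.1 -0.7 Fz -1.3 w 0.0853
```

View pics/w6.png

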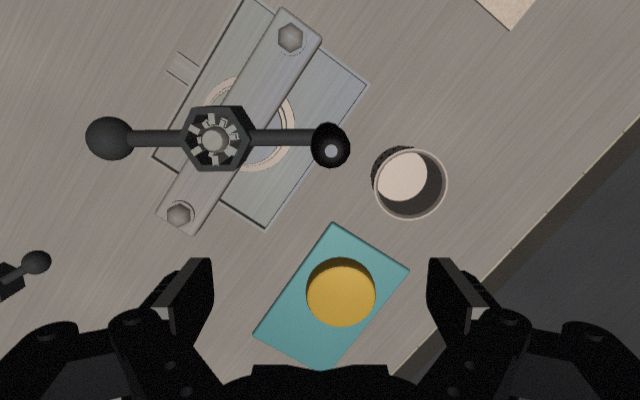

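View pics/s6.png

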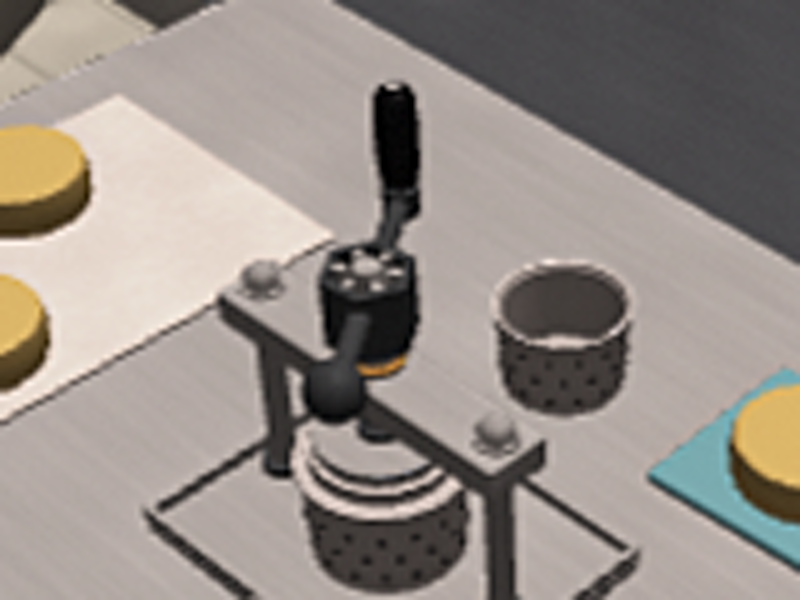

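View pics/c6f.png

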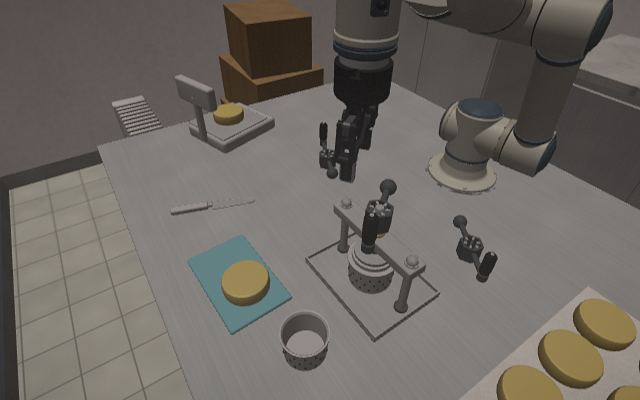

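View pics/c6.png

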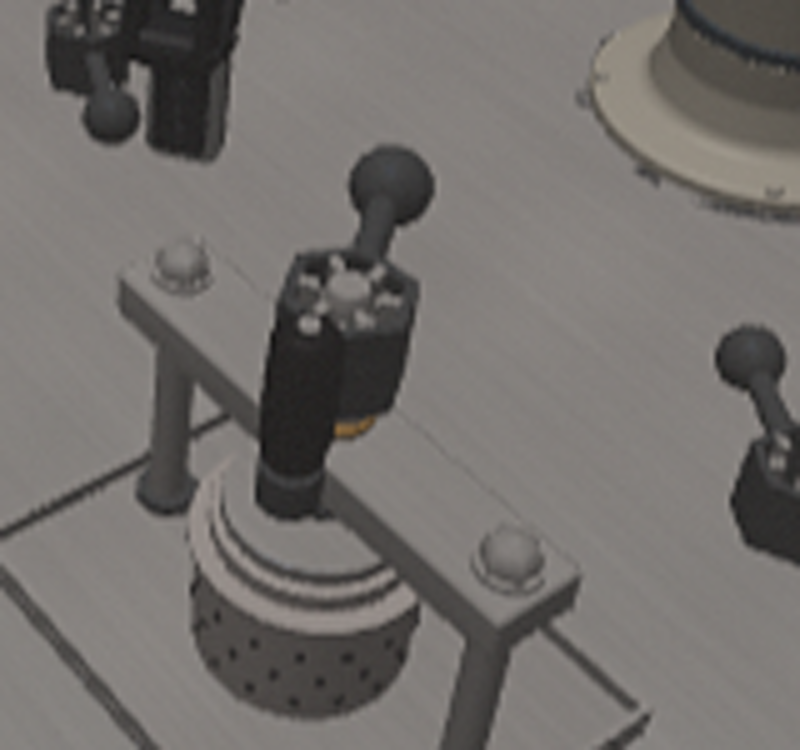

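```bash
python3 -c "
from h import *
h=onz('w6',216.5,138,.189+.045);g=onz('w6',331,150,.189+.104);d=g-h
print(h,g,np.hypot(*d[:2]))
a=np.arctan2(d[1],d[0]);print('theta',(np.radians(-53.6)-a)%(2*np.pi))
h=onz('w5',320,63,.1955+.045);g=onz('w5',320.5,220.5,.1955+.104);d=g-h
a=np.arctan2(d[1],d[0]);print('start',np.degrees(a),np.hypot(*d[:2]))
"
```

```text
[0.53116098 0.17819025 0.234     ] [0.60181731 0.22933458 0.293     ] 0.08722419584305885
theta 4.721137154445257
start -53.575560499647416 0.08989938702468368
```

The crank has eased back to about 4.72 rad, roughly 0.3 rad past first contact. That matches the self-locking rest described for a snug screw. Handing in.

```bash
python3 -c "
from h import *
print(close_job())"
```

```text
the job is handed in; nothing more can be done
None
```

The crank is on the screw, wound down snug onto the follower and let go. I handed the job in at about 20 s of the 72 s allowed.

- **Which crank:** I took the one 0.58 m from the base. The two look-alikes were at about 0.36 and 0.43 m.
- **Fitting:** I held it by the hub flats and turned it to line up with the screw's teeth, which I measured at 6.4° (they repeat every 60°). It slid down with no contact force until it met the shoulder, with the hub's underside at about z = 0.1955 m. I then let go.
- **Winding:** I took it again by the grip and wound it about 5.12 rad clockwise. Resistance was about 3 N while free. It began to rise at about 4.4–4.6 rad and reached 8.9 N while moving, inside the 6–10 N snug range and well under the 17 N that counts as forced.
- **Last checks:**
  - After letting go, the wrist picture put the crank at about 4.72 rad, roughly 0.3 rad past contact, which matches the expected spring-back.
  - The crank is level and seated on the screw, and the gripper is open and clear above it.
  - The cheese, spatula and empty mould look unmoved.
- **Small disagreements:** The wrist camera reads about 1–3 mm off in the sideways positions. Forces read while holding still were about 2 N lower than while moving. Neither changed the outcome.

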